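# Close a dowelled joint with the bench clamp, then release it

### The arm

A 7-joint arm with a two-finger parallel gripper is mounted at the origin on a cart in front of the work surface, level with it; the furniture and walls round the work are solid. World frame = base frame: x ahead of the robot, y to its left, z up, the work surface at z = 0. Lengths are in m, angles in rad, forces in N, time in s.
With the tool pointing down it reaches from about 0.425 to 0.925 m from the base axis. Payload 6.8 kg.
Tool frame: the origin (TCP) lies at the very end of the fingers, on their centre line; the grasp point (between the pads) lies 19 mm behind it; z points along the fingers, y is the line along which they close (so a half turn about z gives the same grasp; the last joint's range is limited). The gripper opens to 85 mm and grips with 20 to 120 N. Pads are 22 mm wide; open, the fingers measure 114 mm over their backs; the gripper's body (76 mm by 85 mm) begins 54 mm behind the grasp point. The pads swing forward as they close: fully open they stand 13 mm farther back than shut.
Start: joints at [1.239, 0.477, 0.022, 1.555, -0.011, 1.109, -0.083], TCP at [0.15, -0.658, 0.231] pointing down, gripper open.
Joint ranges: [-2.96, 2.96], [-0.34, 2.1], [-1.41, 1.46], [0.24, 2.44], [-1.37, 4.51], [0.17, 1.92], [-2.96, 2.96]. Speed limits (rad/s): [2.39, 2.39, 3.14, 3.14, 3.14, 3.14, 3.14].

### API

Orientations are given as a unit quaternion [w, x, y, z].
In Python, from station import * gives the robot as it stands.
- The arm moves only by the tool jog_arm, never from a script. Its argument "moves" is one flat list of numbers, 7 for each row, row after row: the shift along the tool's x, y, z normalised to -1 to 1, where 1 is 20 mm, then the turn, a rotation vector about the tool's x, y, z normalised to -1 to 1, where 1 is 4 degrees, then the opening, from 0 (shut) to 1 (fully open). In form: [x, y, z, rx, ry, rz, claw, x, y, z, rx, ry, rz, claw, ...]. A call has exactly 8 rows; each row shifts and turns the commanded pose from where the row before left it, along the tool's axes as they then stand; what a row does not reach is not made up. A row lasts 1/12 s, in which the tool goes at most 41.7 mm and 7.16 degrees, less where a joint would pass 70% of its speed; a pose out of reach is approached as far as the arm can. A call with a number of a shift or a turn outside -1 to 1 is refused whole. A call with a gripper value outside its range is refused whole. The fingers move at their own pace and stop on an object; "grip_force" is the grip in N (left out, the last holds). Time passes only in rows, so rows that do not move let the fingers close, or fill a call up. It gives the time, the measured TCP pose, the force, the opening and the grip force at its end, in the units of the state.
- get_obs(): the state, without advancing time (a new reading comes with each control period).
- read_camera(name): name is "scene" or "top" or "wrist"; returns a dict with "color" (480x640x3 uint8, blue, green, red), "fx", "fy", "cx", "cy" (pixels), "k1" (the pictures are not rectified: a ray, as slopes to the right and down, at radius r is drawn at 1 + k1 r^2 times it, then the intrinsics apply), "rvec" (rotation vector, rad) and "tvec" (3), from world to camera coordinates, as OpenCV has them. Camera axes: x right, y down, z forward; pixel columns grow to the right and rows downward; lengths in m; the calibration is good to about 2 mm. A picture is of the moment at which its call begins. There is no depth.
- hand_in(): hands the job in; it is judged then, once.
The state is a dict: "t": time; "q": joint angles; "joint_vel": joint speeds; "joint_torque": joint torques, N m; "eef_pos": TCP position; "tool_rot": TCP orientation; "contact_force": force on the tool from outside, world axes, zero at the start; "torque": the same for the moment, N m; "gripper_width": opening from 0.0 (shut) to 1.0 (fully open); "grasp_force": force on a finger pad.
Only numpy, scipy, OpenCV 4.12 (cv2) and the standard library are available. Lean on these libraries where they do the work, as an engineer would, in place of code of your own. Each camera call takes 0.05 s, during which the arm holds its last target. There are 200 camera calls.

### The job

The dowelled wooden joint in the bench clamp is standing open. Pump the clamp's black trigger, letting it spring back up each time, until the jaw has pushed the pale wooden rail tight against the darker post with no gap left; then press and hold the red release lever until the jaw has slid all the way back, and let go. Do the pushing with the clamp only: do not push the rail or the jaw yourself, and leave the brown card box where it is.

Things in the scene. Friction and masses are not known exactly. Their poses are not given: they have to be found in the camera images.
- clamp: Bench clamp on a grey base plate 110 x 470 x 12 mm, with two orange cheeks. Origin: on the counter under the trigger's pivot. y: the direction in which the jaw advances (the robot's left, turned by up to 0.3 rad), x across, away from the robot, z up. The plate reaches from y = -160 to +310 mm. Highest: the trigger (150 mm); cheeks 136 mm.
- trigger (a joint): Trigger angle, rad: 0 up at rest, 0.55 fully pressed (stop). Press its pad straight down; a spring lifts it. Takes 2 N empty, 5 to 12 N driving. A full stroke (over 0.5) advances the jaw 11 to 14 mm, of which the ratchet keeps one 10 mm tooth; let it rise fully (below 0.03) before the next stroke. Once the wooden joint is closed it blocks part-way down: stop there (20 N is ample).
- trigger_pad (a point): Centre of the top of the trigger's black ribbed pad, 44 x 44 mm, 150 mm above the counter at rest; lies 110 mm from the pivot toward -y of the clamp. Fully pressed it has sunk 61 mm, nearly straight down. Axes turn with the trigger.
- jaw (a joint): Travel of the black moving jaw and its toothed bar in m: 0 fully back (home), grows toward the wood, at most 0.075. A spring of 4 to 5 N always pulls it home, so it slides back by itself, in about a second, while the release lever is held down; otherwise the ratchet holds it.
- jaw_face (a point): Centre of the jaw's rubber front face, 54 x 54 mm, 46 mm above the counter.
- release_lever (a joint): Angle of the red release lever in rad: about -0.05 to 0.15 at rest (it ticks over the teeth), 0.36 fully pressed (stop). The jaw is free beyond about 0.25. Takes 2 to 8 N at its pad; springs back up when let go. Press it only with the trigger fully up.
- release_pad (a point): Centre of the top of the release lever's red pad, 36 x 36 mm, 117 mm above the counter at rest, beside the cheeks on the robot's side (55 mm off the clamp's middle line). Fully pressed it has sunk 26 mm, nearly straight down.
- rail (a joint): Gap of the dowelled joint in m: opening between the pale rail (60 x 45 x 60 mm) and the darker post; 0 is closed. Two dowels guide the rail; it is stiff (about 8 N) and stays where it is pushed. The jaw meets it only after some free travel, and closes it at a jaw travel of 45 to 65 mm (five to seven strokes).
- post_face (a point): Centre of the face of the fixed darker wooden post that the rail must meet, 46 mm above the counter, in front of the blue end stop.
- rail_face (a point): Centre of the rail's face toward the post, 46 mm above the counter; meets post_face when closed.
- card_box_3: Brown card box, 63 x 63 x 51 mm, loose; origin at the centre of its underside.

How it is judged:
On the way, in this order (a step that is already met when the one before it is completed fails the run):
1. the jaw, advanced by pumping, has pushed the wooden joint closed (gap under 2 mm) (value of joint rail below 0.002 m and value of joint jaw above 0.03 m), for 0.1 s.
2. the release lever has let the jaw slide back home (value of joint jaw below 0.003 m and value of joint rail below 0.002 m), for 0.2 s.
At the end, for the whole second after the job is handed in: The rail's gap to the post is under 2 mm, the jaw is within 3 mm of fully back, the trigger is up (below 0.06 rad) and the release lever is let go (below 0.18 rad) (all of step 2 and value of joint trigger below 0.06 rad and value of joint release_lever below 0.18 rad); the robot touches nothing.
It fails at once if the robot pushes the rail or the jaw itself (more than 2 N) (contact force between any of the arm, the fingers and rail above 2 N or contact force between any of the arm, the fingers and jaw above 2 N).
It fails at once if the brown box is moved more than 30 mm (distance of card_box_3 from where it was at the start of the episode above 0.03 m).
It also fails if it takes over 56 s, if anything falls off the work surface, if the arm or the gripper's body presses on something with over 40 N, if the wrist force passes 120 N, or if a joint passes its speed limit or range.

## Working session

There is one attempt and no reset: what is moved stays moved. The work goes in short steps, Python scripts to look and compute and a tool call to move; the robot and the scene stay as the last step left them, time stands still between calls to the robot, and variables do not carry over. Pictures are saved under pics/ and viewed, at most 10 in all, crops included, and the job is handed in when it is done.

Besides the shell and the picture viewer there is one more tool, called after "Call:" as name(argument=value, ...) on one line, values as JSON. jog_arm: Moves the arm, as the interface text tells. Scaled input: -1 to 1 covers 20 mm each way for a shift and 4 degrees each way for a turn. Its arguments: {"type":"object","properties":{"moves":{"type":"array"},"grip_force":{"type":"number"}},"required":["moves"]}

```bash
mkdir -p pics
cat > h.py <<'E'
from station import *
import numpy as np, cv2
def ray(c,u,v):
    K=np.array([[c["fx"],0,c["cx"]],[0,c["fy"],c["cy"]],[0,0,1]])
    p=cv2.undistortPoints(np.array([[[u,v]]],float),K,np.array([c["k1"],0,0,0.]))[0,0]
    R=cv2.Rodrigues(np.array(c["rvec"],float))[0]
    return -R.T@np.array(c["tvec"]).ravel(), R.T@np.array([p[0],p[1],1])
def onz(c,u,v,z):
    o,d=ray(c,u,v); return o+d*(z-o[2])/d[2]
E
python3 - <<'E'
from h import *
import pickle
cs={n:read_camera(n) for n in("scene","top")}
pickle.dump(cs,open("c0.pkl","wb"))
for n in cs: cv2.imwrite(f"pics/{n}0.png",cs[n]["color"])
o=get_obs(); print(o)
E
```

```text
{'t': 0.1, 'q': array([ 1.23892308,  0.47773617,  0.02236418,  1.55637017, -0.01151321,
        1.1092935 , -0.08308087]), 'joint_vel': array([ 0.0011517 , -0.00074557,  0.00023654, -0.00365446,  0.0002005 ,
        0.00169724, -0.00050874]), 'joint_torque': array([ 2.83191177e-03, -5.97764969e+01,  1.61289018e+00, -2.81957889e+01,
        1.27759221e-02,  4.99271511e-03,  1.11973176e-05]), 'eef_pos': array([ 0.14964788, -0.65764533,  0.23040337]), 'tool_rot': array([-8.25216642e-04,  9.93746089e-01,  1.11660222e-01, -1.53597706e-04]), 'contact_force': array([-0.45850494,  0.2262847 ,  0.03940958]), 'torque': array([-0.03047845, -0.00222785, -0.00397358]), 'grasp_force': 0.0, 'gripper_width': 1.0006591979198445}
```

View pics/top0.png

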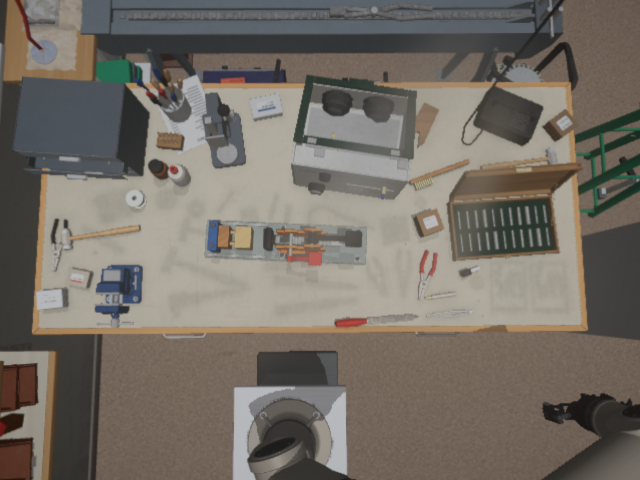

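View pics/scene0.png

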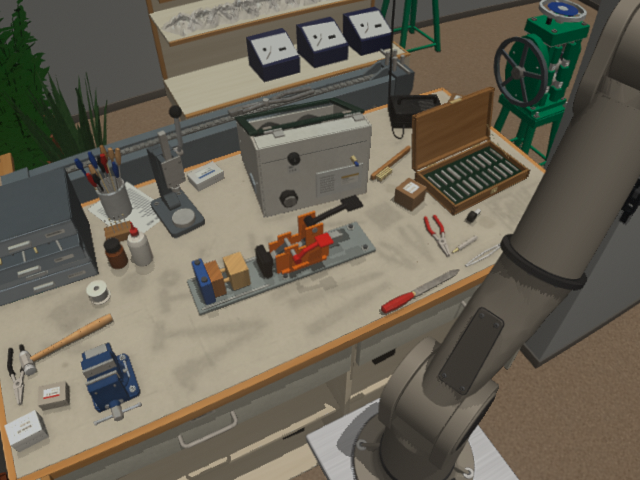

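Run:
```python
from h import *
import pickle
cs=pickle.load(open("c0.pkl","rb")); c=cs["top"]; im=c["color"]
def comp(m,x0,y0,x1,y1,z,name):
    M=np.zeros(m.shape,np.uint8); M[y0:y1,x0:x1]=m[y0:y1,x0:x1]
    n,l,s,ce=cv2.connectedComponentsWithStats(M)
    for k in range(1,n):
        if s[k,4]>25: print(name,s[k],ce[k].round(1),onz(c,*ce[k],z).round(4))
b,g,r=[im[...,i].astype(int) for i in range(3)]
comp((im.max(2)<75).astype(np.uint8),335,225,370,255,.15,"pad")
comp(((r>130)&(g<60)).astype(np.uint8),280,240,330,270,.117,"red")
comp((im.max(2)<75).astype(np.uint8),258,225,280,255,.073,"jaw")
comp(((r>120)&(r-b>60)&(g>80)).astype(np.uint8),215,220,258,255,.076,"wood")
comp(((b-r>50)).astype(np.uint8),200,215,225,258,.08,"blue")
for p in((205,258),(366,264),(367,228),(208,221)): print("plate",onz(c,*p,.012).round(3))
print("toolbox front",onz(c,295,185,.15),onz(c,407,194,.15),"box",onz(c,429,222,.05))
a=cv2.resize(im[195:285,190:380],None,fx=4,fy=4,interpolation=cv2.INTER_CUBIC)
cv2.imwrite("pics/crop.png",a)
```

```text
jaw [264 228  11  22 195] [268.3 238.5] [0.5623 0.0565 0.073 ]
wood [218 226  11  21 207] [223.  236.3] [0.5686 0.1826 0.076 ]
wood [230 227  21  20 275] [242.1 236.9] [0.5667 0.1294 0.076 ]
blue [208 221  10  29 194] [212.4 235.1] [0.5716 0.2114 0.08  ]
plate [0.514 0.245 0.012]
plate [ 0.495 -0.223  0.012]
plate [ 0.6   -0.227  0.012]
plate [0.623 0.239 0.012]
toolbox front [ 0.69667535 -0.0206758   0.15      ] [ 0.67111826 -0.32027063  0.15      ] box [ 0.61124828 -0.40064496  0.05      ]
```

View pics/crop.png

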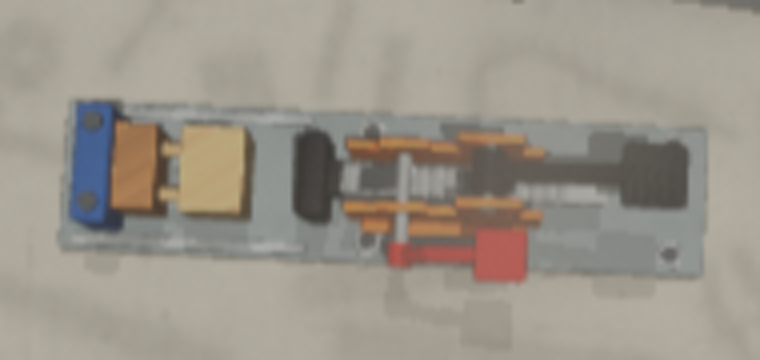

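Run:
```python
from h import *
import pickle
c=pickle.load(open("c0.pkl","rb"))
t=c["top"]
f=lambda x,y:(190+(x+.5)/4-.5,195+(y+.5)/4-.5)
P=onz(t,*f(655,174),.15); Rp=onz(t,*f(500,255),.117)
print("trig",P,"rel",Rp)
# cross-check: reproject in scene
s=c["scene"];K=np.array([[s["fx"],0,s["cx"]],[0,s["fy"],s["cy"]],[0,0,1]])
print(cv2.projectPoints(np.array([P,Rp]),np.array(s["rvec"]),np.array(s["tvec"]),K,np.array([s["k1"],0,0,0.]))[0].round(1))
o=get_obs();q=o["tool_rot"]
from scipy.spatial.transform import Rotation as R
M=R.from_quat(q[[1,2,3,0]]);T=M*R.from_rotvec([0,0,4*.96*4*np.pi/180])
print(M.as_matrix().round(3),T.as_matrix().round(3),(T.inv().apply(P-o["eef_pos"])/.02).round(2))
```

```text
trig [ 0.55262077 -0.17515123  0.15      ] rel [ 0.50216356 -0.07260069  0.117     ]
[[[351.  200.5]]

 [[323.4 238.4]]]
[[ 0.975  0.222 -0.   ]
 [ 0.222 -0.975  0.002]
 [-0.    -0.002 -1.   ]] [[ 0.999 -0.044 -0.   ]
 [-0.044 -0.999  0.002]
 [-0.001 -0.002 -1.   ]] [ 19.06 -24.99   4.05]
```

Call:
jog_arm(moves=[0.7,-1,0,0,0,0.96,0,0.7,-1,0,0,0,0.96,0,0.7,-1,0,0,0,0.96,0,0.7,-1,0,0,0,0.96,0,0.7,-1,0,0,0,0,0,0.7,-1,0,0,0,0,0,0.7,-1,0,0,0,0,0,0.7,-1,0,0,0,0,0])

```text
t: 0.77
eef_pos: [0.2554, -0.4934, 0.231]
tool_rot: [-0.0, 1.0, -0.022, -0.0]
contact_force: [-0.2, -0.1, -0.1]
gripper_width: -0.003
grasp_force: 0.0
```

Call:
jog_arm(moves=[0.8,-1,0,0,0,0,0,0.8,-1,0,0,0,0,0,0.8,-1,0,0,0,0,0,0.8,-1,0,0,0,0,0,0.8,-1,0,0,0,0,0,0.8,-1,0,0,0,0,0,0.8,-1,0,0,0,0,0,0.8,-1,0,0,0,0,0])

```text
t: 1.43
eef_pos: [0.3903, -0.3393, 0.2311]
tool_rot: [-0.0, 1.0, -0.022, -0.0]
contact_force: [-0.1, -0.0, -0.0]
gripper_width: 0.004
grasp_force: 0.0
```

```bash
cat > go.py <<'E'
from h import *
import sys
from scipy.spatial.transform import Rotation as R
o=get_obs();T=R.from_quat(o["tool_rot"][[1,2,3,0]])
P=np.array([float(a) for a in sys.argv[1:4]])
print(o["t"],o["eef_pos"].round(4),o["gripper_width"],o["contact_force"].round(1),T.as_matrix().round(3).tolist(),"rows:",(T.inv().apply(P-o["eef_pos"])/.02).round(2))
E
python3 go.py .5526 -.1752 .17
```

```text
1.4333 [ 0.3903 -0.3393  0.2311] 0.004069976878557881 [-0.1 -0.  -0. ] [[0.999, -0.044, -0.0], [-0.044, -0.999, 0.0], [-0.0, -0.0, -1.0]] rows: [ 7.74 -8.56  3.05]
```

Call:
jog_arm(moves=[1,-1,0,0,0,0,0,1,-1,0.5,0,0,0,0,1,-1,0.5,0,0,0,0,1,-1,0.5,0,0,0,0,1,-1,0.5,0,0,0,0,1,-1,0.5,0,0,0,0,1,-1,0.5,0,0,0,0,0.7,-1,0,0,0,0,0])

```text
t: 2.1
eef_pos: [0.551, -0.1859, 0.1689]
tool_rot: [-0.001, 1.0, -0.022, -0.002]
contact_force: [-0.6, -0.3, -0.3]
gripper_width: 0.0
grasp_force: 0.0
```

```bash
python3 go.py .5526 -.1802 .15; python3 -c "
from h import *
c=read_camera('wrist');cv2.imwrite('pics/w1.png',c['color'])"
```

```text
2.1 [ 0.551  -0.1859  0.1689] 0.0004305679314820299 [-0.6 -0.3 -0.3] [[0.999, -0.044, -0.003], [-0.044, -0.999, 0.001], [-0.003, -0.001, -1.0]] rows: [ 0.07 -0.29  0.94]
```

View pics/w1.png

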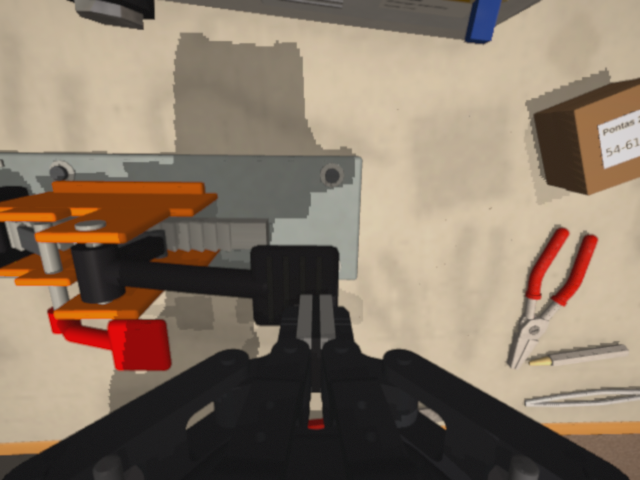

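Call:
jog_arm(moves=[0.05,-0.2,0.9,0,0,0,0,0,0,0.8,0,0,0,0,0,0,0.8,0,0,0,0,0,0,0.6,0,0,0,0,0,0,0.3,0,0,0,0,0,0,0,0,0,0,0,0,0,0,0,0,0,0,0,0,0,0,0,0,0])

```text
t: 2.82
eef_pos: [0.552, -0.1837, 0.104]
tool_rot: [0.0, 1.0, -0.022, 0.0]
contact_force: [-0.9, 1.4, 3.6]
gripper_width: 0.0
grasp_force: 2.0
```

Call:
jog_arm(moves=[0,0,0.3,0,0,0,0,0,0,0.2,0,0,0,0,0,0,0,0,0,0,0,0,0,0,0,0,0,0,0,0,0,0,0,0,0,0,0,0,0,0,0,0,0,0,0,0,0,0,0,0,0,0,0,0,0,0])

```text
t: 3.48
eef_pos: [0.5524, -0.184, 0.0942]
tool_rot: [0.0, 1.0, -0.022, 0.001]
contact_force: [0.8, 0.1, 4.9]
gripper_width: 0.002
grasp_force: 2.2
```

Call:
jog_arm(moves=[0,0,0.2,0,0,0,0,0,0,0.15,0,0,0,0,0,0,0,0,0,0,0,0,0,0,0,0,0,0,0,0,0,0,0,0,0,0,0,0,0,0,0,0,0,0,0,0,0,0,0,0,0,0,0,0,0,0])

```text
t: 4.15
eef_pos: [0.5523, -0.1839, 0.087]
tool_rot: [0.0, 1.0, -0.022, 0.0]
contact_force: [0.1, 0.1, 5.4]
gripper_width: -0.001
grasp_force: 2.2
```

```bash
python3 -c "
from h import *
c=read_camera('scene');cv2.imwrite('pics/s2.png',cv2.resize(c['color'][170:330,170:410],None,fx=3,fy=3,interpolation=2))"
```

```text
(no output)
```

View pics/s2.png

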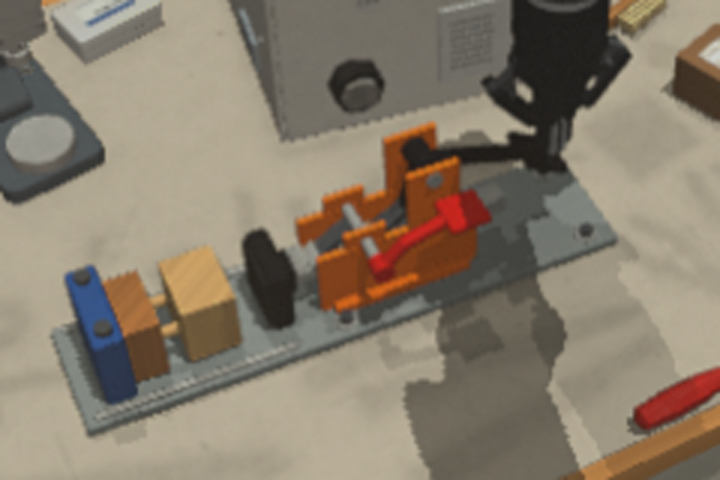

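Call:
jog_arm(moves=[0,0,0.15,0,0,0,0,0,0,0.15,0,0,0,0,0,0,0,0,0,0,0,0,0,0,0,0,0,0,0,0,0,0,0,0,0,0,0,0,0,0,0,0,0,0,0,0,0,0,0,0,0,0,0,0,0,0])

```text
t: 4.87
eef_pos: [0.5528, -0.184, 0.0841]
tool_rot: [0.001, 1.0, -0.022, 0.001]
contact_force: [-7.8, 2.4, 29.9]
gripper_width: 0.003
grasp_force: 12.5
```

Call:
jog_arm(moves=[0,0,-1,0,0,0,0,0,0,-1,0,0,0,0,0,0,-1,0,0,0,0,0,0,-1,0,0,0,0,0,0,-0.1,0,0,0,0,0,0,0,0,0,0,0,0,0,0,0,0,0,0,0,0,0,0,0,0,0])

```text
t: 5.53
eef_pos: [0.5508, -0.1834, 0.1609]
tool_rot: [-0.0, 1.0, -0.022, -0.001]
contact_force: [1.1, -0.4, 0.1]
gripper_width: 0.001
grasp_force: 0.0
```

Call:
jog_arm(moves=[0,0,0.7,0,0,0,0,0,0,0.7,0,0,0,0,0,0,0.7,0,0,0,0,0,0,0.7,0,0,0,0,0,0,0.7,0,0,0,0,0,0,0.45,0,0,0,0,0,0,0,0,0,0,0,0,0,0,0,0,0,0])

```text
t: 6.2
eef_pos: [0.5529, -0.1839, 0.0845]
tool_rot: [0.0, 1.0, -0.022, 0.001]
contact_force: [-3.5, -0.1, 15.7]
gripper_width: -0.002
grasp_force: 6.8
```

Works: at the stop with 16 N. Strokes 3 and 4 likewise.

Call:
jog_arm(moves=[0,0,-1,0,0,0,0,0,0,-1,0,0,0,0,0,0,-1,0,0,0,0,0,0,-0.95,0,0,0,0,0,0,0,0,0,0,0,0,0,0,0,0,0,0,0,0,0,0,0,0,0,0,0,0,0,0,0,0])

```text
t: 6.87
eef_pos: [0.5508, -0.1833, 0.1606]
tool_rot: [-0.0, 1.0, -0.022, -0.002]
contact_force: [0.7, 0.0, 0.6]
gripper_width: -0.0
grasp_force: 0.0
```

Call:
jog_arm(moves=[0,0,0.7,0,0,0,0,0,0,0.7,0,0,0,0,0,0,0.7,0,0,0,0,0,0,0.7,0,0,0,0,0,0,0.7,0,0,0,0,0,0,0.45,0,0,0,0,0,0,0,0,0,0,0,0,0,0,0,0,0,0])

```text
t: 7.53
eef_pos: [0.5531, -0.1839, 0.0845]
tool_rot: [0.0, 1.0, -0.022, 0.001]
contact_force: [-2.1, 0.3, 15.8]
gripper_width: 0.002
grasp_force: 6.8
```

```bash
python3 -c "
from h import *
c=read_camera('top');cv2.imwrite('pics/t3.png',cv2.resize(c['color'][195:285,190:380],None,fx=4,fy=4,interpolation=2))"
```

```text
(no output)
```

View pics/t3.png

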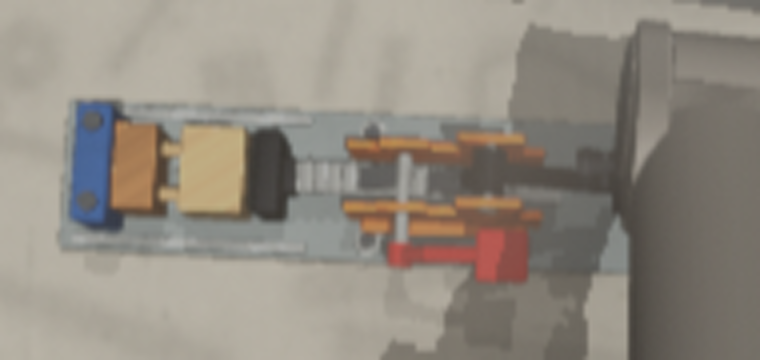

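Call:
jog_arm(moves=[0,0,-1,0,0,0,0,0,0,-1,0,0,0,0,0,0,-1,0,0,0,0,0,0,-0.95,0,0,0,0,0,0,0,0,0,0,0,0,0,0,0,0,0,0,0,0,0,0,0,0,0,0,0,0,0,0,0,0])

```text
t: 8.25
eef_pos: [0.5509, -0.1833, 0.1606]
tool_rot: [-0.0, 1.0, -0.022, -0.001]
contact_force: [0.6, -0.6, 0.4]
gripper_width: -0.001
grasp_force: 0.0
```

Call:
jog_arm(moves=[0,0,0.7,0,0,0,0,0,0,0.7,0,0,0,0,0,0,0.7,0,0,0,0,0,0,0.7,0,0,0,0,0,0,0.7,0,0,0,0,0,0,0.45,0,0,0,0,0,0,0,0,0,0,0,0,0,0,0,0,0,0])

```text
t: 8.92
eef_pos: [0.5535, -0.1839, 0.0846]
tool_rot: [0.0, 1.0, -0.022, 0.001]
contact_force: [-1.9, 0.6, 15.9]
gripper_width: 0.001
grasp_force: 6.7
```

Call:
jog_arm(moves=[0,0,-1,0,0,0,0,0,0,-1,0,0,0,0,0,0,-1,0,0,0,0,0,0,-0.95,0,0,0,0,0,0,0,0,0,0,0,0,0,0,0,0,0,0,0,0,0,0,0,0,0,0,0,0,0,0,0,0])

```text
t: 9.58
eef_pos: [0.5509, -0.1833, 0.1606]
tool_rot: [-0.0, 1.0, -0.022, -0.001]
contact_force: [-1.0, 0.1, -0.1]
gripper_width: -0.0
grasp_force: 0.0
```

Call:
jog_arm(moves=[0,0,0.7,0,0,0,0,0,0,0.7,0,0,0,0,0,0,0.6,0,0,0,0,0,0,0,0,0,0,0,0,0,0,0,0,0,0,0,0,0,0,0,0,0,0,0,0,0,0,0,0,0,0,0,0,0,0,0])

```text
t: 10.25
eef_pos: [0.5512, -0.184, 0.1226]
tool_rot: [0.0, 1.0, -0.022, -0.001]
contact_force: [-3.6, -3.1, 4.7]
gripper_width: -0.001
grasp_force: 2.5
```

Call:
jog_arm(moves=[0,0,0.2,0,0,0,0,0,0,0.2,0,0,0,0,0,0,0,0,0,0,0,0,0,0,0,0,0,0,0,0,0,0,0,0,0,0,0,0,0,0,0,0,0,0,0,0,0,0,0,0,0,0,0,0,0,0])

```text
t: 10.92
eef_pos: [0.5517, -0.1836, 0.1144]
tool_rot: [0.0, 1.0, -0.022, -0.0]
contact_force: [-4.1, -1.9, 5.7]
gripper_width: -0.001
grasp_force: 2.7
```

Call:
jog_arm(moves=[0,0,0.2,0,0,0,0,0,0,0.2,0,0,0,0,0,0,0,0,0,0,0,0,0,0,0,0,0,0,0,0,0,0,0,0,0,0,0,0,0,0,0,0,0,0,0,0,0,0,0,0,0,0,0,0,0,0])

```text
t: 11.58
eef_pos: [0.5521, -0.1827, 0.1066]
tool_rot: [-0.0, 1.0, -0.022, 0.0]
contact_force: [-4.8, -0.2, 7.9]
gripper_width: 0.001
grasp_force: 3.3
```

Call:
jog_arm(moves=[0,0,0.2,0,0,0,0,0,0,0.2,0,0,0,0,0,0,0,0,0,0,0,0,0,0,0,0,0,0,0,0,0,0,0,0,0,0,0,0,0,0,0,0,0,0,0,0,0,0,0,0,0,0,0,0,0,0])

```text
t: 12.25
eef_pos: [0.5534, -0.1825, 0.0991]
tool_rot: [-0.0, 1.0, -0.022, 0.001]
contact_force: [-2.1, 1.3, 7.4]
gripper_width: 0.0
grasp_force: 3.3
```

Call:
jog_arm(moves=[0,0,0.2,0,0,0,0,0,0,0.2,0,0,0,0,0,0,0,0,0,0,0,0,0,0,0,0,0,0,0,0,0,0,0,0,0,0,0,0,0,0,0,0,0,0,0,0,0,0,0,0,0,0,0,0,0,0])

```text
t: 12.92
eef_pos: [0.5543, -0.1824, 0.0914]
tool_rot: [-0.0, 1.0, -0.022, 0.002]
contact_force: [-0.4, 0.7, 8.0]
gripper_width: 0.0
grasp_force: 3.1
```

Call:
jog_arm(moves=[0,0,0.2,0,0,0,0,0,0,0.2,0,0,0,0,0,0,0.1,0,0,0,0,0,0,0,0,0,0,0,0,0,0,0,0,0,0,0,0,0,0,0,0,0,0,0,0,0,0,0,0,0,0,0,0,0,0,0])

```text
t: 13.58
eef_pos: [0.5551, -0.1824, 0.085]
tool_rot: [-0.0, 1.0, -0.022, 0.003]
contact_force: [-9.7, 3.5, 36.6]
gripper_width: -0.003
grasp_force: 14.9
```

```bash
python3 -c "
from h import *
c=read_camera('top');cv2.imwrite('pics/t5.png',cv2.resize(c['color'][210:270,195:295],None,fx=7,fy=7,interpolation=2))"
```

```text
(no output)
```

View pics/t5.png

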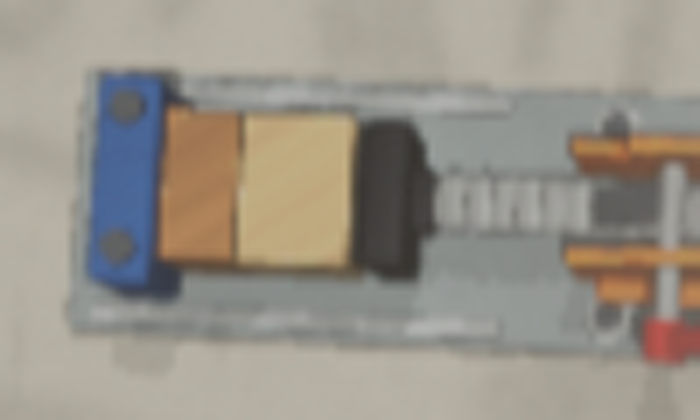

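Call:
jog_arm(moves=[0,0,-1,0,0,0,0,0,0,-1,0,0,0,0,0,0,-1,0,0,0,0,0,0,-1,0,0,0,0,0,0,-0.1,0,0,0,0,0,0,0,0,0,0,0,0,0,0,0,0,0,0,0,0,0,0,0,0,0])

```text
t: 14.3
eef_pos: [0.5515, -0.183, 0.161]
tool_rot: [-0.0, 1.0, -0.022, -0.001]
contact_force: [-1.0, -0.2, 0.9]
gripper_width: -0.001
grasp_force: 0.0
```

Call:
jog_arm(moves=[0,0,0.5,0,0,0,0,0,0,0.3,0,0,0,0,0,0,0,0,0,0,0,0,0,0,0,0,0,0,0,0,0,0,0,0,0,0,0,0,0,0,0,0,0,0,0,0,0,0,0,0,0,0,0,0,0,0])

```text
t: 14.97
eef_pos: [0.552, -0.1834, 0.1465]
tool_rot: [-0.0, 1.0, -0.022, 0.0]
contact_force: [-0.4, 0.4, 1.8]
gripper_width: -0.003
grasp_force: 0.6
```

Call:
jog_arm(moves=[0,0,0.2,0,0,0,0,0,0,0.15,0,0,0,0,0,0,0,0,0,0,0,0,0,0,0,0,0,0,0,0,0,0,0,0,0,0,0,0,0,0,0,0,0,0,0,0,0,0,0,0,0,0,0,0,0,0])

```text
t: 15.63
eef_pos: [0.552, -0.1836, 0.1394]
tool_rot: [0.0, 1.0, -0.022, 0.0]
contact_force: [0.1, -1.5, 1.0]
gripper_width: -0.0
grasp_force: 0.7
```

Call:
jog_arm(moves=[0,0,0.2,0,0,0,0,0,0,0.15,0,0,0,0,0,0,0,0,0,0,0,0,0,0,0,0,0,0,0,0,0,0,0,0,0,0,0,0,0,0,0,0,0,0,0,0,0,0,0,0,0,0,0,0,0,0])

```text
t: 16.3
eef_pos: [0.552, -0.1836, 0.1324]
tool_rot: [0.0, 1.0, -0.022, 0.0]
contact_force: [-0.0, -1.8, 1.4]
gripper_width: 0.001
grasp_force: 1.1
```

Call:
jog_arm(moves=[0,0,0.2,0,0,0,0,0,0,0.15,0,0,0,0,0,0,0,0,0,0,0,0,0,0,0,0,0,0,0,0,0,0,0,0,0,0,0,0,0,0,0,0,0,0,0,0,0,0,0,0,0,0,0,0,0,0])

```text
t: 16.97
eef_pos: [0.5521, -0.1837, 0.1254]
tool_rot: [0.0, 1.0, -0.022, 0.0]
contact_force: [1.4, -3.6, 3.1]
gripper_width: -0.003
grasp_force: 1.7
```

Call:
jog_arm(moves=[0,0,0.2,0,0,0,0,0,0,0.15,0,0,0,0,0,0,0,0,0,0,0,0,0,0,0,0,0,0,0,0,0,0,0,0,0,0,0,0,0,0,0,0,0,0,0,0,0,0,0,0,0,0,0,0,0,0])

```text
t: 17.63
eef_pos: [0.5521, -0.1836, 0.1185]
tool_rot: [0.0, 1.0, -0.022, 0.0]
contact_force: [-1.1, -3.2, 5.0]
gripper_width: 0.004
grasp_force: 2.7
```

Call:
jog_arm(moves=[0,0,0.2,0,0,0,0,0,0,0.1,0,0,0,0,0,0,0,0,0,0,0,0,0,0,0,0,0,0,0,0,0,0,0,0,0,0,0,0,0,0,0,0,0,0,0,0,0,0,0,0,0,0,0,0,0,0])

```text
t: 18.3
eef_pos: [0.5522, -0.1832, 0.1127]
tool_rot: [-0.0, 1.0, -0.022, 0.0]
contact_force: [-0.5, -2.1, 6.3]
gripper_width: -0.006
grasp_force: 3.7
```

Call:
jog_arm(moves=[0,0,0.2,0,0,0,0,0,0,0.1,0,0,0,0,0,0,0,0,0,0,0,0,0,0,0,0,0,0,0,0,0,0,0,0,0,0,0,0,0,0,0,0,0,0,0,0,0,0,0,0,0,0,0,0,0,0])

```text
t: 18.97
eef_pos: [0.5523, -0.1828, 0.1079]
tool_rot: [-0.0, 1.0, -0.022, 0.0]
contact_force: [-3.6, -0.8, 18.5]
gripper_width: -0.0
grasp_force: 8.3
```

```bash
python3 -c "
from h import *
c=read_camera('top');cv2.imwrite('pics/t6.png',cv2.resize(c['color'][210:270,195:295],None,fx=7,fy=7,interpolation=2))"
```

```text
(no output)
```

View pics/t6.png

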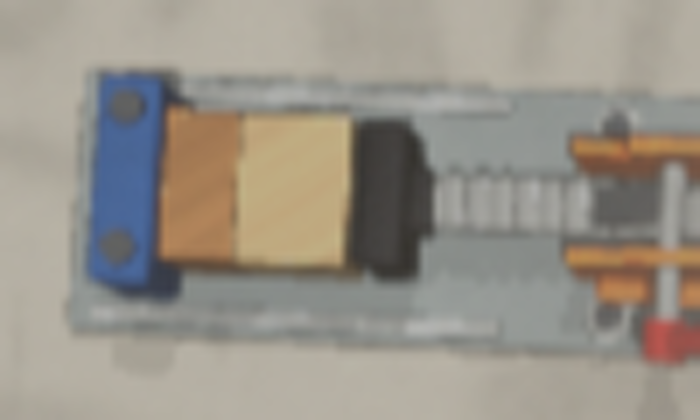

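Call:
jog_arm(moves=[0,0,-1,0,0,0,0,0,0,-1,0,0,0,0,0,0,-1,0,0,0,0,0,0,-0.8,0,0,0,0,-0.7,-0.9,0,0,0,0,0,-0.7,-0.9,0,0,0,0,0,-0.7,-0.9,0,0,0,0,0,-0.7,-0.9,0,0,0,0,0])

```text
t: 19.68
eef_pos: [0.4976, -0.107, 0.1814]
tool_rot: [-0.001, 1.0, -0.022, -0.001]
contact_force: [1.2, 0.3, 0.0]
gripper_width: -0.001
grasp_force: 0.0
```

```bash
python3 go.py .501 -.076 .117
```

```text
19.6833 [ 0.4976 -0.107   0.1814] -0.0008482356820225562 [1.2 0.3 0. ] [[0.999, -0.043, -0.002], [-0.043, -0.999, 0.002], [-0.002, -0.001, -1.0]] rows: [ 0.11 -1.55  3.22]
```

Call:
jog_arm(moves=[0.05,-0.7,0,0,0,0,0,0.05,-0.7,0,0,0,0,0,0,0,0.6,0,0,0,0,0,0,0.6,0,0,0,0,0,0,0.6,0,0,0,0,0,0,0.6,0,0,0,0,0,0,0,0,0,0,0,0,0,0,0,0,0,0])

```text
t: 20.35
eef_pos: [0.5013, -0.0803, 0.1334]
tool_rot: [-0.001, 1.0, -0.022, -0.002]
contact_force: [0.0, 0.6, 1.0]
gripper_width: -0.003
grasp_force: 0.0
```

```bash
python3 go.py .501 -.076 .117; python3 -c "
from h import *
c=read_camera('wrist');cv2.imwrite('pics/w2.png',c['color'])"
```

```text
20.35 [ 0.5013 -0.0803  0.1334] -0.003003071133238387 [0.  0.6 1. ] [[0.999, -0.043, -0.003], [-0.043, -0.999, 0.001], [-0.003, -0.001, -1.0]] rows: [-0.02 -0.21  0.82]
```

View pics/w2.png

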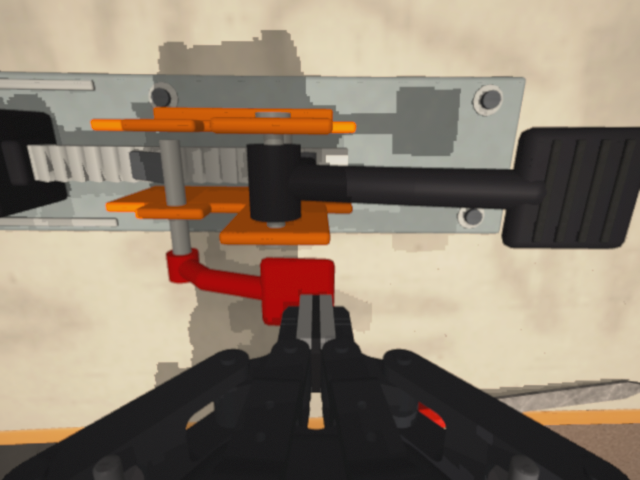

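Call:
jog_arm(moves=[0,-0.25,0.4,0,0,0,0,0,0,0.5,0,0,0,0,0,0,0.5,0,0,0,0,0,0,0.4,0,0,0,0,0,0,0.15,0,0,0,0,0,0,0,0,0,0,0,0,0,0,0,0,0,0,0,0,0,0,0,0,0])

```text
t: 21.07
eef_pos: [0.5021, -0.0764, 0.095]
tool_rot: [0.0, 1.0, -0.022, -0.001]
contact_force: [-1.0, -0.8, 0.6]
gripper_width: 0.001
grasp_force: 0.9
```

Call:
jog_arm(moves=[0,0,0.2,0,0,0,0,0,0,0.1,0,0,0,0,0,0,0,0,0,0,0,0,0,0,0,0,0,0,0,0,0,0,0,0,0,0,0,0,0,0,0,0,0,0,0,0,0,0,0,0,0,0,0,0,0,0])

```text
t: 21.73
eef_pos: [0.5029, -0.0764, 0.0928]
tool_rot: [0.001, 1.0, -0.022, 0.0]
contact_force: [-13.9, -1.6, 40.1]
gripper_width: 0.002
grasp_force: 19.6
```

Call:
jog_arm(moves=[0,0,-0.15,0,0,0,0,0,0,0,0,0,0,0,0,0,0,0,0,0,0,0,0,0,0,0,0,0,0,0,0,0,0,0,0,0,0,0,0,0,0,0,0,0,0,0,0,0,0,0,0,0,0,0,0,0])

```text
t: 22.4
eef_pos: [0.5031, -0.0763, 0.0937]
tool_rot: [0.0, 1.0, -0.022, 0.001]
contact_force: [-4.8, -0.8, 16.5]
gripper_width: 0.0
grasp_force: 7.8
```

Call:
jog_arm(moves=[0,0,0,0,0,0,0,0,0,0,0,0,0,0,0,0,0,0,0,0,0,0,0,0,0,0,0,0,0,0,0,0,0,0,0,0,0,0,0,0,0,0,0,0,0,0,0,0,0,0,0,0,0,0,0,0])

```text
t: 23.07
eef_pos: [0.503, -0.0763, 0.0937]
tool_rot: [0.0, 1.0, -0.022, 0.0]
contact_force: [-5.8, -1.7, 15.9]
gripper_width: -0.004
grasp_force: 7.8
```

Call:
jog_arm(moves=[0,0,0,0,0,0,0,0,0,0,0,0,0,0,0,0,0,0,0,0,0,0,0,0,0,0,0,0,0,0,0,0,0,0,0,0,0,0,0,0,0,0,0,0,0,0,0,0,0,0,0,0,0,0,0,0])

```text
t: 23.73
eef_pos: [0.5031, -0.0763, 0.0937]
tool_rot: [0.0, 1.0, -0.022, 0.0]
contact_force: [-4.9, -1.4, 16.3]
gripper_width: 0.002
grasp_force: 7.8
```

```bash
python3 -c "
from h import *
c=read_camera('top');cv2.imwrite('pics/t7.png',cv2.resize(c['color'][195:285,190:380],None,fx=4,fy=4,interpolation=2))"
```

```text
(no output)
```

View pics/t7.png

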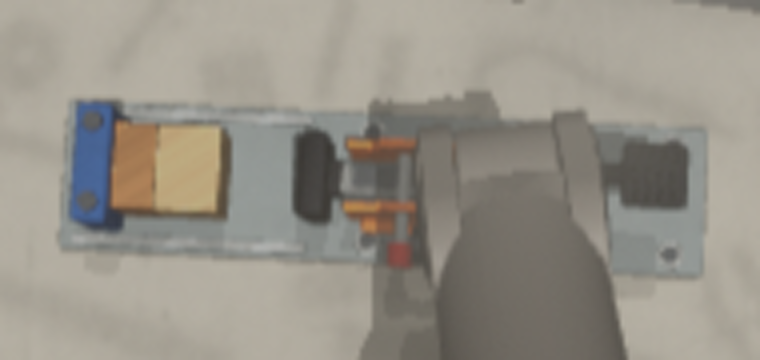

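The jaw is back home (left edge at crop column 295, as at the start) and the joint is closed. Next: lift off.

Call:
jog_arm(moves=[0,0,-0.6,0,0,0,0,0,0,-0.6,0,0,0,0,0,0,-1,0,0,0,0,0,0,-1,0,0,0,0,0,0,-1,0,0,0,0,0,0,-1,0,0,0,0,0,0,0,0,0,0,0,0,0,0,0,0,0,0])

```text
t: 24.45
eef_pos: [0.5035, -0.0759, 0.1972]
tool_rot: [-0.0, 1.0, -0.022, 0.001]
contact_force: [-0.2, -0.7, -0.3]
gripper_width: -0.0
grasp_force: 0.0
```

Call:
jog_arm(moves=[0,0,0,0,0,0,0,0,0,0,0,0,0,0,0,0,0,0,0,0,0,0,0,0,0,0,0,0,0,0,0,0,0,0,0,0,0,0,0,0,0,0,0,0,0,0,0,0,0,0,0,0,0,0,0,0])

```text
t: 25.12
eef_pos: [0.5027, -0.0763, 0.1962]
tool_rot: [0.0, 1.0, -0.022, -0.0]
contact_force: [0.3, 0.3, 0.2]
gripper_width: -0.001
grasp_force: 0.0
```

```bash
python3 -c "
from station import *
print(get_obs()['eef_pos'],get_obs()['contact_force']);print(hand_in())"
```

```text
[ 0.50269607 -0.07626549  0.19624786] [0.28314321 0.26358302 0.23895551]
the job is handed in; nothing more can be done
None
```

The job is handed in at about 25 s: six trigger strokes closed the joint, the release lever let the jaw slide home, and the last camera view showed no gap and the jaw fully back; the hand-in gave no verdict.

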